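# Hold the torch over the blower cylinder's bore

## Task

The bore of the stripped blower engine's cylinder has to be checked for scoring and needs light. Lift the lit torch up and off its pegboard hook, carry it over the tool tote, and hold it pointing straight down over the middle of the open bore, its lens about two centimetres above the mouth and never touching the cylinder. Finish with the gripper still holding the torch there, having knocked neither tote nor pegboard and shifted nothing else on the bench.

Things in the scene. Friction and masses are not known exactly. Their poses are not given: they have to be found in the camera images.
- torch: Hand torch, 130 to 210 g, hanging freely lens down on one of the pegboard's two hooks. Origin: middle of the lens face (its lower end); z runs up along the torch. Dark head 36 mm across from z = 0 to 28 mm, tapering until 42; bare aluminium barrel 27 mm across from 42 to 151 mm; tail cap to 160 mm; wire loop above it.
- torch_grip (a point): Point on the axis in the torch's barrel, 70 mm above the lens, near the balance point: the place to grip. It lies 117 mm below the hook's centre line; come in below the hook, tilted, along the hooks towards the board (the other hook is 130 mm to the side).
- torch_loop (a point): Inner top of the torch's closed wire loop, 190 mm above the lens. The loop is of 4 mm wire in the torch's x-z plane, its opening 18 mm wide and 30 mm high (z = 160 to 190 mm); the hook passes through it.
- cylinder: Aluminium two-stroke engine cylinder, loose, 0.45 kg, standing upside down on its head fins, open bore upwards. Origin: centre of its underside, z up. Square fins up to 88 x 80 mm from z = 0 to 50 mm, intake stub to x = -56 mm and exhaust port to x = +52 mm, square flange 66 x 62 mm at 58 to 66 mm, round skirt 49 mm across up to 78 mm.
- bore_mouth (a point): Centre of the cylinder's open bore (44 mm across) at the top of its skirt, 78 mm above the bench; this is the target.
- pegboard: Black pegboard in a pine frame standing on the bench, fixed, 380 mm wide along its x, 380 mm high. Origin: under the middle of its front face at bench level; the hooks stick out of the front along its -y.
- hook_a (a point): Top of the upturned tip of the hook at the board's x = -65 mm. Both hooks: 5 mm wire, level along the board's -y at 300 mm (centre line) above the bench, from the face to 88 mm out, then turned up to end 94 mm out and 310 mm high. An item comes off when raised 10 to 22 mm and drawn out past the tip.
- hook_b (a point): Top of the upturned tip of the hook at the board's x = +65 mm, otherwise like hook_a. Torch and spanner hang on the two hooks either way round.
- spanner: Steel combination spanner, 176 mm long, hanging by its ring on the other hook. Origin: its lower end (jaw tips), z up along it. Leave it.
- tote: Plywood tool tote, fixed, between pegboard and cylinder: 340 mm long along its x, 150 mm wide. Origin: centre of its underside. Side walls 75 mm high, end boards up to 203 mm, a round 25 mm handle bar along x at y = 0 whose top is 193 mm high.
- piston: Aluminium piston standing on the bench, 43 mm across, 37 mm high, loose. Origin: centre of its underside. Leave it.
- spray_can: Aerosol can standing on the bench, 65 mm across, 193 mm high, loose. Origin: centre of its underside. Leave it.
There are look-alikes about, which are no part of the job. Of the things like the torch, leave any that is green or pink; of the rest the smaller one is meant.

How it is judged (in metres and radians):
On the way, in this order (a step that is already met when the one before it is completed fails the run):
1. the torch is off its hook and in the gripper (contact force between torch and the fingers above 1 N and contact force between torch and pegboard below 0.05 N and distance of torch from where it was at the start of the episode above 0.03 m), for 0.1 s.
2. the torch passes over the tote, lens higher than its handle (x of torch in the frame of tote between -0.17 and 0.17 m and y of torch in the frame of tote between -0.06 and 0.06 m and z of torch in the frame of tote above 0.193 m), for 0.05 s.
At the end, for the whole second after the job is handed in: Gripper alone holds the torch at rest, lens 8 to 40 mm above the bore mouth and within 10 mm of its centre line, torch within 10 degrees of plumb, touching nothing else; cylinder, piston and can within 10 mm of their starts, spanner still on its hook (30 mm) (horizontal distance between torch and bore_mouth below 0.01 m and z of torch in the frame of bore_mouth between 0.008 and 0.04 m and angle between torch's own z axis and vertical below 0.175 rad and angle between cylinder's own z axis and vertical below 0.05 rad and linear speed of torch below 0.02 m/s and angular speed of torch below 0.15 rad/s and contact force between torch and the fingers above 1 N and contact force between torch and cylinder below 0.05 N and contact force between torch and pegboard below 0.05 N and contact force between torch and tote below 0.05 N and distance of each of cylinder, piston, spray_can from where it was at the start of the episode below 0.01 m and distance of spanner from where it was at the start of the episode below 0.03 m); the arm keeps its last pose, push and grip.
It fails at once if the torch touches the cylinder (contact force between torch and cylinder above 0.5 N).
It fails at once if torch or robot knocks the tote (contact force between any of torch, the arm, the fingers and tote above 4 N).
It fails at once if the robot knocks the pegboard (over 15 N) (contact force between any of the arm, the fingers and pegboard above 15 N or contact force between torch and pegboard above 20 N).
It fails at once if cylinder, piston, spray can or spanner is shifted (distance of any of cylinder, piston, spray_can from where it was at the start of the episode above 0.01 m or distance of spanner from where it was at the start of the episode above 0.03 m).
It also fails if it takes over 48 s, if anything falls off the work surface, if the arm or the gripper's body presses on something with over 40 N, if the wrist force passes 120 N, or if a joint passes its speed limit or range.

## Robot

A 6-joint arm with a two-finger parallel gripper is mounted at the origin on the work surface. World frame = base frame: x ahead of the robot, y to its left, z up, the work surface at z = 0. Lengths are in mm, angles in rad, forces in N, time in s.
With the tool pointing down it reaches from about 250 to 725 mm from the base axis. Payload 4 kg.
Tool frame: the origin (TCP) lies midway between the tips of the shut fingers; the grasp point (between the pads) lies 19 mm behind it; z points along the fingers, y is the line along which they close (so a half turn about z gives the same grasp; the last joint's range is limited). The gripper opens to 85 mm and grips with 20 to 120 N. Pads are 22 mm wide; open, the fingers measure 114 mm over their backs; the gripper's body (76 mm by 85 mm) begins 54 mm behind the grasp point. The pads swing forward as they close: fully open they stand 13 mm farther back than shut.
Start: joints at [1.318, 0.241, 0.005, 1.335, 0, 1.571], TCP at [125.056, 484.108, 193.106] pointing down, gripper open.
Joint ranges: [-2.72, 2.72], [-1.05, 1.87], [-1.09, 1.28], [-1.99, 2.15], [-1.42, 1.44], [-3.14, 3.14]. Speed limits (rad/s): [2.79, 2.79, 3.14, 3.14, 3.14, 3.14].

## Interface

Orientations are given as [roll, pitch, yaw] about the fixed x, y, z axes, in that order (R = Rz(yaw) Ry(pitch) Rx(roll)).
In Python, from rig import * gives the robot as it stands. The module is installed in compiled form; this text tells all that it offers.
- The arm moves only by the shell command python3 -m jog 'ROWS' [FORCE]. ROWS is a JSON object of lists of equal length, an entry for each row: "linear": the shift along the tool's x, y, z each as a share of 0.5 m, from -1 to 1, a list of three; "rot": the turn, a rotation vector about the tool's x, y, z each as a share of 180 degrees, from -1 to 1, a list of three; "gripper": the opening, from 0 (shut) to 1 (fully open). In form: {"linear": [[dx, dy, dz], ...], "rot": [[wx, wy, wz], ...], "gripper": [gripper, ...]}. A call has 1 to 5 rows; each row is the pose to reach, as a shift and turn from the pose commanded when the call began, along the tool's axes at that moment, turning the shorter way round; what a row does not reach only later rows make up. A row lasts 1/12 s, in which the tool goes at most 41.7 mm and 7.16 degrees, less where a joint would pass 70% of its speed; a pose out of reach is approached as far as the arm can. A call with a number of a shift or a turn outside -1 to 1 is refused whole. A call with a gripper value outside its range is refused whole. The fingers move at their own pace and stop on an object; FORCE is the grip in N (left out, the last holds). Time passes only in rows, so rows that repeat a pose let the fingers close. It gives the time, the measured TCP pose, the force, the opening and the grip force at its end, in the units of the state.
- sense(): the state, without advancing time (a new reading comes with each control period).
- capture(name): name is "scene" or "top" or "wrist"; returns a dict with "img" (400x640x3 uint8, blue, green, red), "vertical_fov" (degrees; the focal length in pixels is half the picture's height over the tangent of half this angle, whatever the lens; pixels are square), "cx", "cy" (the principal point, pixels), "view" (4x4, takes a point from world to camera coordinates). Camera axes: x right, y down, z forward; pixel columns grow to the right and rows downward; lengths in mm; the calibration is good to about 2 mm. The wrist camera is an equidistant fisheye: a pixel r from the principal point sees the ray r / f radians off the axis. A picture is of the moment at which its call begins. There is no depth.
- job_done(): hands the job in; it is judged then, once.
The state is a dict: "time": time; "q": joint angles; "joint_vel": joint speeds; "joint_torque": joint torques, N m; "tool_pos": TCP position; "orientation": TCP orientation; "contact_force": force on the tool from outside, world axes, zero at the start; "moment": the same for the moment, N m; "gripper_width": finger opening in mm; "grip_force": force on a finger pad.
Only numpy, scipy, OpenCV 4.12 (cv2) and the standard library are available. Lean on these libraries where they do the work, as an engineer would, in place of code of your own. Each camera call takes 0.05 s, during which the arm holds its last target. There are 200 camera calls.

## Working session

There is one attempt and no reset: what is moved stays moved. The work goes in short steps, Python scripts to look and compute and a shell command to move; the robot and the scene stay as the last step left them, time stands still between calls to the robot, and variables do not carry over. Pictures are saved under pics/ and viewed, at most 10 in all, crops included, and the job is handed in when it is done.

```bash
mkdir -p pics; cat > h.py <<'E'
from rig import *
import numpy as np, cv2, pickle
def snap(n,f):
    c=capture(n); cv2.imwrite('pics/'+f+'.png',c['img']); pickle.dump(c,open(f+'.pkl','wb')); return c
def load(f): return pickle.load(open(f+'.pkl','rb'))
def foc(c): return 200/np.tan(np.radians(c['vertical_fov'])/2)
def ray(c,u,v):
    V=np.array(c['view']); d=np.array([(u-c['cx'])/foc(c),(v-c['cy'])/foc(c),1]); R=V[:3,:3]
    return -R.T@V[:3,3], R.T@d/np.linalg.norm(d)
def atz(c,u,v,z):
    o,d=ray(c,u,v); return o+d*(z-o[2])/d[2]
def proj(c,p):
    V=np.array(c['view']); q=V[:3,:3]@p+V[:3,3]; return q[:2]/q[2]*foc(c)+[c['cx'],c['cy']]
def tri(*cs):
    A=0;b=0
    for c,u,v in cs:
        o,d=ray(c,u,v); P=np.eye(3)-np.outer(d,d); A=A+P; b=b+P@o
    return np.linalg.solve(A,b)
E
python3 - <<'E'
from h import *
for n in('scene','top'):
    c=snap(n,n+'0'); print(n,c['vertical_fov'],c['cx'],c['cy'],np.round(c['view'],3).tolist())
s=sense(); print(s['tool_pos'],s['orientation'],s['gripper_width'])
E
```

```text
scene 47.89342779751527 318.08097432298354 199.53130801065706 [[-0.511, 0.859, 0.008, 228.597], [0.684, 0.412, -0.602, -314.353], [-0.521, -0.303, -0.798, 1975.3], [0.0, 0.0, 0.0, 1.0]]
top 47.902982735261965 318.79522235144316 192.4966159777271 [[-0.029, -1.0, -0.001, 63.931], [-0.992, 0.029, -0.126, 584.662], [0.126, -0.002, -0.992, 1363.323], [0.0, 0.0, 0.0, 1.0]]
[124.88515152 483.493642   192.2884227 ] [-3.13967876e+00  1.63743439e-06  2.88882722e+00] 85.45295194334882
```

View pics/scene0.png

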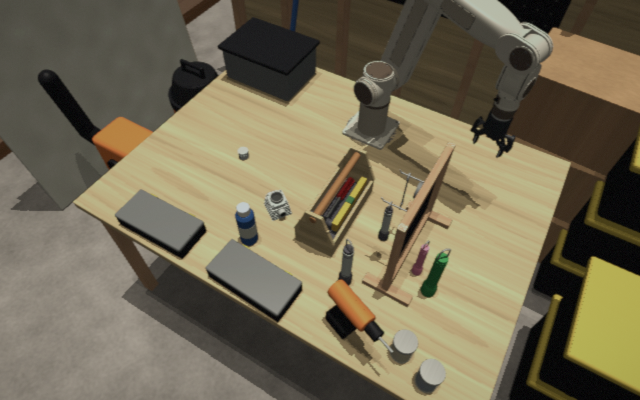

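View pics/top0.png

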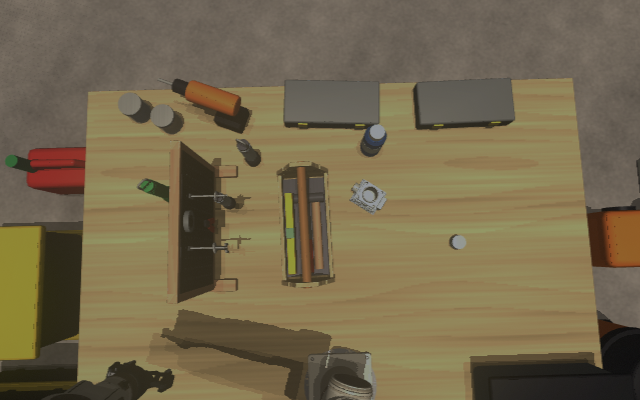

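Torch-like things in the scene view: grey hanging at (387,222), a larger grey one standing at (347,260), pink at (420,258) and green at (436,273). The hanging grey one fits because it is neither green nor pink and is the smaller of the two greys. I'll confirm this in an enlarged crop.

```bash
python3 - <<'E'
from h import *
a=cv2.imread('pics/scene0.png')[135:295,320:470]; b=cv2.imread('pics/top0.png')[130:300,155:405]
a=cv2.resize(a,None,fx=3.6,fy=3.6,interpolation=cv2.INTER_CUBIC); cv2.imwrite('pics/cs.png',a)
b=cv2.resize(b,None,fx=3.2,fy=3.2,interpolation=cv2.INTER_CUBIC); cv2.imwrite('pics/ct.png',b)
E
```

```text
(no output)
```

View pics/cs.png

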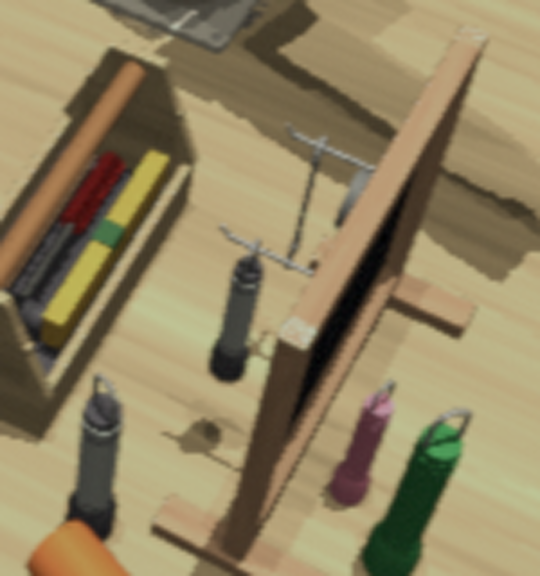

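View pics/ct.png

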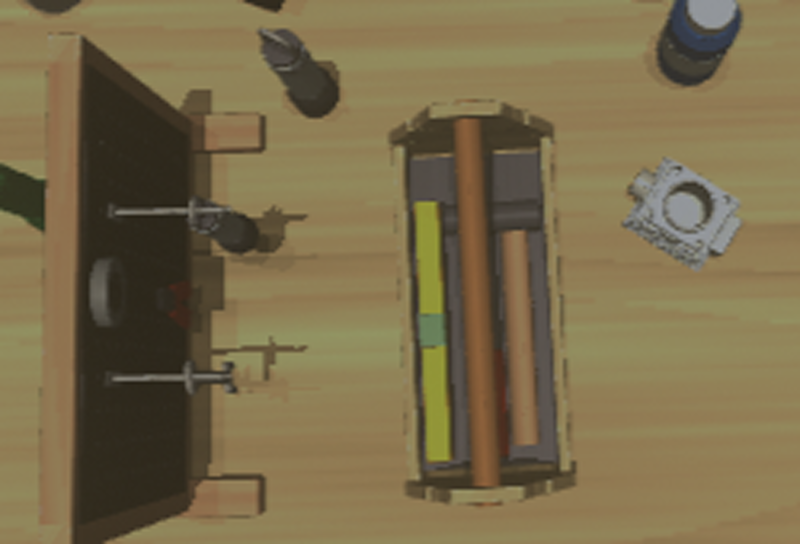

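The crops confirm it. The grey torch hanging by its loop on the left hook (as seen from above) is slimmer and shorter than the grey one standing on the bench, and the spanner hangs on the other hook. In crop pixels, the scene view has the loop at (258,243) and the lens at about (228,372), and the top view has the bore at about (688,205).

```bash
python3 - <<'E'
from h import *
S=load('scene0');T=load('top0')
s=lambda u,v:(S,320+u/3.6,135+v/3.6); t=lambda u,v:(T,155+u/3.2,130+v/3.2)
def p(n,x): print(n,np.round(x,1))
p('tipT tri',tri(s(223,230),t(222,210)));p('tipT z310 scene',atz(*s(223,230),310));p(' top',atz(*t(222,210),310))
p('tipS scene',atz(*s(290,128),310));p(' top',atz(*t(235,370),310))
p('rootT top',atz(*t(108,211),300));p('rootS top',atz(*t(108,378),300))
p('lens tri',tri(s(228,372),t(240,237)));
p('loop tri',tri(s(258,243),t(196,210)))
p('bore top',atz(*t(688,205),78)); p('bore scene',atz(S,277,197,78)); 
# board top corners z=380
p('boardtop scene',[atz(*s(300,330),380),atz(*s(472,38),380)]); p('boardtop top',[atz(*t(80,40),380),atz(*t(78,540),380)])
p('tote handle ends top z180',[atz(*t(468,118),193),atz(*t(487,487),193)])
p('tote corners z75',[atz(*t(400,150),75),atz(*t(412,470),75),atz(*t(548,130),75),atz(*t(570,465),75)])
E
```

```text
tipT tri [551.8 284.6 302.7]
tipT z310 scene [557.5 285.8 310. ]
 top [550.6 283.5 310. ]
tipS scene [426.  287.1 310. ]
 top [426.3 273.8 310. ]
rootT top [553.7 375.4 300. ]
rootS top [423.1 374.4 300. ]
lens tri [550.4 312.9 100.6]
loop tri [550.4 310.5 300.6]
bore top [ 571.8 -107.2   78. ]
bore scene [574.7 -99.4  78. ]
boardtop scene [[664.4 391.8 380. ]
 [312.9 394.4 380. ]]
boardtop top [[672.1 374.  380. ]
 [308.4 371.8 380. ]]
tote handle ends top z180 [[639.7  94.  193. ]
 [324.   85.6 193. ]]
tote corners z75 [[632.7 163.5  75. ]
 [333.2 157.8  75. ]
 [647.9  22.4  75. ]
 [333.6  11.8  75. ]]
```

```bash
cat >> h.py <<'E'
from scipy.spatial.transform import Rotation as Ro
def toolR(head,tilt,flip=1):
    h,t=np.radians([head,tilt]); z=np.array([np.cos(h)*np.cos(t),np.sin(h)*np.cos(t),-np.sin(t)])
    y=flip*np.array([-np.sin(h),np.cos(h),0]); return np.c_[np.cross(y,z),y,z]
def plan(stages,start=None):
    """stages: (TCP pos, R); prints one row value per call, each call <=190mm,33deg"""
    if start is None:
        s=sense(); start=(np.array(s['tool_pos']),Ro.from_euler('xyz',s['orientation']).as_matrix())
    P,R=start
    for p,Q in stages:
        p=np.array(p,float)
        while True:
            d=p-P; w=Ro.from_matrix(R.T@Q).as_rotvec()
            n=max(1,int(np.ceil(max(np.linalg.norm(d)/190,np.degrees(np.linalg.norm(w))/33))))
            l=np.round(R.T@d/n/500,3); r=np.round(w/n/np.pi,3)
            P=P+R@(l*500); R=R@Ro.from_rotvec(r*np.pi).as_matrix()
            print(l.tolist(),r.tolist(),'->',P.round(0))
            if n==1: break
    return P,R
E
python3 -m jog '{"linear":[[0,0,-0.36],[0,0,-0.36],[0,0,-0.36],[0,0,-0.36],[0,0,-0.36]],"rot":[[0,0,-0.15],[0,0,-0.15],[0,0,-0.15],[0,0,-0.15],[0,0,-0.15]],"gripper":[1,1,1,1,1]}'
python3 -m jog '{"linear":[[0,0,-0.2],[0,0,-0.2],[0,0,-0.2],[0,0,-0.2],[0,0,-0.2]],"rot":[[0,0,0],[0,0,0],[0,0,0],[0,0,0],[0,0,0]],"gripper":[1,1,1,1,1]}'
python3 - <<'E'
from h import *
s=sense(); print(s['q'],s['tool_pos'],s['orientation'])
E
```

```text
time: 0.52
tool_pos: [125.3, 485.2, 379.2]
orientation: [3.134, 0.004, -2.92]
contact_force: [0.8, -0.1, 0.7]
gripper_width: 85.2
grip_force: 0.0
time: 0.93
tool_pos: [125.3, 484.9, 473.5]
orientation: [3.14, 0.001, -2.923]
contact_force: [0.3, 0.1, -0.2]
gripper_width: 85.3
grip_force: 0.0
[1.31801115e+00 3.55604477e-01 9.11815054e-01 2.12497388e+00
 1.11056619e-05 1.09960852e+00] [125.25326761 484.90881733 473.48044826] [ 3.13977613e+00  9.12982676e-04 -2.92319084e+00]
```

```bash
python3 - <<'E'
from h import *
R=toolR(70,30); G=np.array([551,311,183.]); z=R[:,2]
plan([([150,470,470],toolR(70,30)),([430,160,430],R),(G+19*z-110*z,R)])
E
```

```text
[-0.014, -0.013, 0.002] [-0.055, -0.101, -0.096] -> [133. 480. 472.]
[-0.008, -0.017, 0.003] [-0.056, -0.101, -0.096] -> [142. 475. 471.]
[-0.002, -0.02, 0.002] [-0.055, -0.101, -0.097] -> [150. 470. 470.]
[0.089, -0.246, -0.099] [-0.0, -0.0, 0.0] -> [243. 367. 456.]
[0.088, -0.246, -0.099] [-0.0, -0.0, 0.0] -> [337. 264. 443.]
[0.089, -0.246, -0.1] [-0.0, -0.0, 0.0] -> [430. 160. 430.]
[0.122, -0.062, 0.192] [-0.0, -0.0, 0.0] -> [477. 199. 329.]
[0.122, -0.062, 0.191] [-0.0, -0.0, 0.0] -> [524. 237. 229.]
```

```bash

python3 -m jog '{"linear":[[-0.014,-0.013,0.002],[-0.014,-0.013,0.002],[-0.014,-0.013,0.002],[-0.014,-0.013,0.002],[-0.014,-0.013,0.002]],"rot":[[-0.055,-0.101,-0.096],[-0.055,-0.101,-0.096],[-0.055,-0.101,-0.096],[-0.055,-0.101,-0.096],[-0.055,-0.101,-0.096]],"gripper":[1,1,1,1,1]}' >/dev/null
python3 -m jog '{"linear":[[-0.008,-0.017,0.003],[-0.008,-0.017,0.003],[-0.008,-0.017,0.003],[-0.008,-0.017,0.003],[-0.008,-0.017,0.003]],"rot":[[-0.056,-0.101,-0.096],[-0.056,-0.101,-0.096],[-0.056,-0.101,-0.096],[-0.056,-0.101,-0.096],[-0.056,-0.101,-0.096]],"gripper":[1,1,1,1,1]}' >/dev/null
python3 -m jog '{"linear":[[-0.002,-0.02,0.002],[-0.002,-0.02,0.002],[-0.002,-0.02,0.002],[-0.002,-0.02,0.002],[-0.002,-0.02,0.002]],"rot":[[-0.055,-0.101,-0.097],[-0.055,-0.101,-0.097],[-0.055,-0.101,-0.097],[-0.055,-0.101,-0.097],[-0.055,-0.101,-0.097]],"gripper":[1,1,1,1,1]}'
python3 - <<'E'
from h import *
s=sense(); print(s['q'],s['tool_pos'],s['orientation'])
R=toolR(70,30); print((Ro.from_matrix(R.T)*Ro.from_euler('xyz',s['orientation'])).magnitude())
plan([([430,160,440],R)])
E
```

```text
time: 2.18
tool_pos: [150.6, 466.6, 462.2]
orientation: [-3.14, 1.034, -1.922]
contact_force: [0.2, -1.3, -1.6]
gripper_width: 85.4
grip_force: 0.0
[ 1.3187767  -0.60117074 -0.51524323  0.62529851 -0.08644883  0.0509826 ] [150.61762416 466.62178555 462.20227242] [-3.14049596  1.03365878 -1.92220232]
0.013942917097110517
[0.078, -0.245, -0.102] [-0.0, -0.001, -0.0] -> [244. 364. 455.]
[0.078, -0.246, -0.102] [-0.0, -0.002, -0.0] -> [337. 262. 447.]
[0.077, -0.245, -0.103] [-0.001, -0.001, -0.0] -> [430. 160. 440.]
```

```bash

python3 -m jog '{"linear":[[0.078,-0.245,-0.102],[0.078,-0.245,-0.102],[0.078,-0.245,-0.102],[0.078,-0.245,-0.102],[0.078,-0.245,-0.102]],"rot":[[0,0,0],[0,0,0],[0,0,0],[0,0,0],[0,0,0]],"gripper":[1,1,1,1,1]}' 
python3 -m jog '{"linear":[[0.078,-0.245,-0.102],[0.078,-0.245,-0.102],[0.078,-0.245,-0.102],[0.078,-0.245,-0.102],[0.078,-0.245,-0.102]],"rot":[[0,0,0],[0,0,0],[0,0,0],[0,0,0],[0,0,0]],"gripper":[1,1,1,1,1]}' 
python3 - <<'E'
from h import *
R=toolR(70,30); G=np.array([551,311,183.]); z=R[:,2]
s=sense(); print(s['q'],s['tool_pos'],s['orientation'])
plan([([430,160,440],R),(G+19*z-110*z,R)])
E
```

```text
time: 2.6
tool_pos: [245.6, 366.5, 464.0]
orientation: [3.135, 1.042, -1.931]
contact_force: [0.3, 0.5, -1.0]
gripper_width: 85.6
grip_force: 0.0
time: 3.02
tool_pos: [345.2, 259.1, 453.5]
orientation: [3.122, 1.039, -1.954]
contact_force: [0.5, -0.9, 0.9]
gripper_width: 85.5
grip_force: 0.0
[-0.06783545 -0.40383789 -0.36418262  1.15374381  0.97001186 -1.02223368] [345.23031418 259.06066784 453.46988196] [ 3.12233323  1.03857709 -1.95446441]
[0.084, -0.23, -0.094] [-0.003, -0.003, -0.006] -> [430. 160. 440.]
[0.131, -0.061, 0.196] [-0.0, 0.0, 0.0] -> [477. 199. 334.]
[0.132, -0.062, 0.196] [-0.0, 0.0, 0.0] -> [524. 237. 228.]
```

```bash

python3 -m jog '{"linear":[[0.084,-0.23,-0.094],[0.084,-0.23,-0.094],[0.084,-0.23,-0.094],[0.084,-0.23,-0.094],[0.084,-0.23,-0.094]],"rot":[[-0.003,-0.003,-0.006],[-0.003,-0.003,-0.006],[-0.003,-0.003,-0.006],[-0.003,-0.003,-0.006],[-0.003,-0.003,-0.006]],"gripper":[1,1,1,1,1]}' 
python3 -m jog '{"linear":[[0.131,-0.061,0.196],[0.131,-0.061,0.196],[0.131,-0.061,0.196],[0.131,-0.061,0.196],[0.131,-0.061,0.196]],"rot":[[0,0,0],[0,0,0],[0,0,0],[0,0,0],[0,0,0]],"gripper":[1,1,1,1,1]}' 
python3 - <<'E'
from h import *
R=toolR(70,30); G=np.array([551,311,183.]); z=R[:,2]
s=sense(); print(s['q'],s['tool_pos'],s['orientation'])
plan([(G+19*z-110*z,R)])
E
```

```text
time: 3.43
tool_pos: [428.1, 165.2, 440.2]
orientation: [-3.137, 1.051, -1.903]
contact_force: [-0.5, 0.4, 0.5]
gripper_width: 85.0
grip_force: 0.0
time: 3.85
tool_pos: [469.9, 209.5, 335.3]
orientation: [-3.13, 1.052, -1.89]
contact_force: [0.3, 0.0, 0.9]
gripper_width: 85.5
grip_force: 0.0
[-0.18806694 -0.02874485 -0.38980141  0.96236691  1.03422221 -1.29150871] [469.89368748 209.52215    335.34517384] [-3.13018806  1.05219535 -1.89035252]
[0.143, -0.084, 0.182] [0.005, 0.002, 0.005] -> [524. 237. 228.]
```

```bash

python3 -m jog '{"linear":[[0.138,-0.078,0.184],[0.138,-0.078,0.184],[0.138,-0.078,0.184],[0.138,-0.078,0.184],[0.138,-0.078,0.184]],"rot":[[0.003,0.001,0.003],[0.003,0.001,0.003],[0.003,0.001,0.003],[0.003,0.001,0.003],[0.003,0.001,0.003]],"gripper":[1,1,1,1,1]}' 
python3 -m jog '{"linear":[[0,0,0],[0,0,0],[0,0,0],[0,0,0]],"rot":[[0,0,0],[0,0,0],[0,0,0],[0,0,0]],"gripper":[1,1,1,1]}' 
python3 - <<'E'
from h import *
s=sense(); print(s['q'],s['tool_pos'],s['orientation'])
c=snap('wrist','w1'); print(c['vertical_fov'],c['cx'],c['cy'],np.round(c['view'],3).tolist())
def fe(p):
    V=np.array(c['view']); q=V[:3,:3]@p+V[:3,3]; r=np.arctan2(np.hypot(*q[:2]),q[2])*foc(c); return q[:2]/np.hypot(*q[:2])*r+[c['cx'],c['cy']]
for n,p in dict(lens=[551,311,113],grip=[551,311,183],tail=[551,311,273],loop=[551,311,303],tip=[552,283,310],bore=[572,-105,78]).items(): print(n,fe(np.array(p)).round())
E
```

```text
time: 4.27
tool_pos: [524.0, 238.7, 231.3]
orientation: [-3.132, 1.05, -1.906]
contact_force: [-0.5, 0.4, 0.0]
gripper_width: 85.4
grip_force: 0.0
time: 4.6
tool_pos: [524.6, 237.4, 233.7]
orientation: [-3.116, 1.051, -1.894]
contact_force: [-0.7, -0.2, 0.1]
gripper_width: 85.3
grip_force: 0.0
[-0.09666415  0.13929761 -0.51933337  0.49497006  0.99683268 -1.09995411] [524.58887474 237.42280594 233.68589327] [-3.11573849  1.05116506 -1.89390871]
65.70646984690485 314.8876533529685 197.9888628921111 [[-0.941, 0.338, -0.013, 415.368], [0.074, 0.244, 0.967, -306.097], [0.33, 0.909, -0.255, -138.656], [0.0, 0.0, 0.0, 1.0]]
lens [315. 116.]
grip [314. 184.]
tail [313. 286.]
loop [313. 320.]
tip [299. 333.]
bore [ -20. -252.]
```

View pics/w1.png

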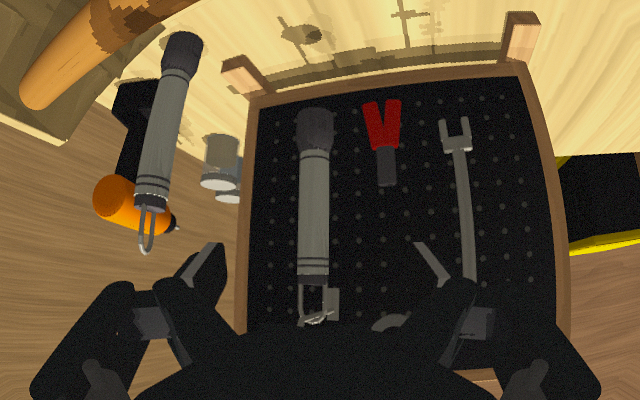

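The wrist view shows the torch hanging centred between the open fingers: lens at (315,113), tail at (312,280), within a few pixels of my predictions. The spanner is well to the right at (460,200), so the way in is clear.

```bash
python3 - <<'E'
from h import *
R=toolR(70,30); G=np.array([551,311,183.]); z=R[:,2]
plan([(G+19*z-50*z,R),(G+21*z,R)])
E
```

```text
[0.009, 0.001, 0.124] [-0.001, 0.001, 0.004] -> [542. 286. 199.]
[0.0, -0.0, 0.104] [0.0, 0.0, -0.0] -> [557. 328. 173.]
```

```bash

python3 -m jog '{"linear":[[0.004,0,0.04],[0.009,0.001,0.08],[0.009,0.001,0.124],[0.009,0.001,0.124],[0.009,0.001,0.124]],"rot":[[0,0,0.004],[-0.001,0.001,0.004],[-0.001,0.001,0.004],[-0.001,0.001,0.004],[-0.001,0.001,0.004]],"gripper":[1,1,1,1,1]}' 
python3 -m jog '{"linear":[[0,0,0.035],[0,0,0.07],[0,0,0.104],[0,0,0.104],[0,0,0.104]],"rot":[[0,0,0],[0,0,0],[0,0,0],[0,0,0],[0,0,0]],"gripper":[1,1,1,1,1]}' 
python3 - <<'E'
from h import *
R=toolR(70,30); G=np.array([551,311,183.]); z=R[:,2]
s=sense();print(s['q'],s['orientation'],s['contact_force'],s['moment']); plan([(G+21*z,R)])
E
```

```text
time: 5.07
tool_pos: [540.3, 286.9, 196.5]
orientation: [3.134, 1.047, -1.925]
contact_force: [0.0, -0.6, 0.3]
gripper_width: 85.4
grip_force: 0.0
time: 5.48
tool_pos: [556.2, 328.5, 170.9]
orientation: [3.135, 1.047, -1.925]
contact_force: [0.3, -0.5, -0.1]
gripper_width: 85.1
grip_force: 0.0
[ 0.10963859  0.28058739 -0.58256765  0.05670601  0.89077782 -0.79185247] [ 3.13490765  1.0469222  -1.92450287] [ 0.2944674  -0.47048125 -0.09349053] [-0.78337093  0.26945106  0.04137848]
[-0.003, -0.002, -0.002] [0.001, -0.0, -0.001] -> [557. 328. 173.]
```

Close on the torch.

```bash

python3 -m jog '{"linear":[[0,0,0],[0,0,0],[0,0,0],[0,0,0],[0,0,0]],"rot":[[0,0,0],[0,0,0],[0,0,0],[0,0,0],[0,0,0]],"gripper":[0.6,0.5,0.4,0.3,0.2]}' 60
python3 -m jog '{"linear":[[0,0,0],[0,0,0],[0,0,0],[0,0,0],[0,0,0]],"rot":[[0,0,0],[0,0,0],[0,0,0],[0,0,0],[0,0,0]],"gripper":[0.1,0,0,0,0]}' 60
python3 -m jog '{"linear":[[0,0,0],[0,0,0],[0,0,0],[0,0,0],[0,0,0]],"rot":[[0,0,0],[0,0,0],[0,0,0],[0,0,0],[0,0,0]],"gripper":[0,0,0,0,0]}' 60
python3 - <<'E'
from h import *
R=toolR(70,30); s=sense(); P=np.array(s['tool_pos']); print(P,s['contact_force'],s['moment'])
snap('wrist','w2')
p=plan([(P+[0,0,16],R),(P+[0,-90,16],R)])
E
```

```text
time: 5.9
tool_pos: [556.7, 328.3, 171.0]
orientation: [3.137, 1.047, -1.924]
contact_force: [-0.6, -0.2, 0.1]
gripper_width: 26.0
grip_force: 0.0
time: 6.32
tool_pos: [556.4, 328.8, 170.5]
orientation: [3.135, 1.047, -1.924]
contact_force: [0.8, -0.1, 0.3]
gripper_width: -0.1
grip_force: 0.0
time: 6.73
tool_pos: [556.4, 328.8, 170.6]
orientation: [3.135, 1.047, -1.925]
contact_force: [-0.2, 0.6, -0.0]
gripper_width: 0.1
grip_force: 0.0
[556.35783392 328.79958398 170.59242992] [-0.19565051  0.56627657 -0.02233987] [-8.25323810e-01  2.87154074e-01  6.44113278e-04]
[-0.028, 0.0, -0.016] [0.001, -0.0, -0.001] -> [556. 329. 187.]
[0.085, -0.061, -0.146] [-0.0, -0.0, 0.0] -> [556. 239. 186.]
```

View pics/w2.png

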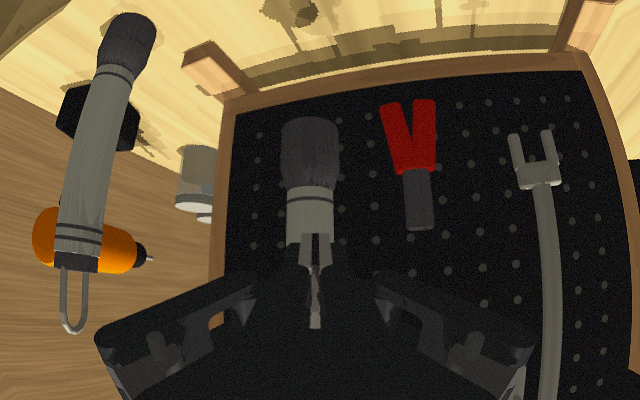

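The fingers shut on nothing: in w2 they hide the barrel at (310,250), so the torch stands farther toward the board than I triangulated. I'll re-measure it from the two wrist views.

```bash
cat >> h.py <<'E'
def fproj(c,p):
    V=np.array(c['view']); q=V[:3,:3]@p+V[:3,3]; h=np.hypot(*q[:2]); return q[:2]/h*np.arctan2(h,q[2])*foc(c)+[c['cx'],c['cy']]
E
python3 - <<'E'
from h import *
from scipy.optimize import least_squares
c1=load('w1');c2=load('w2')
for c in(c1,c2): V=np.array(c['view']);print('cam',(-V[:3,:3].T@V[:3,3]).round(1))
# barrel/head edges on the column direction: vertical axis at (x,y), silhouettes at height z
def sil(c,x,y,z,r):
    V=np.array(c['view']);o=-V[:3,:3].T@V[:3,3]; d=np.array([x-o[0],y-o[1]]);d/=np.hypot(*d);n=np.array([-d[1],d[0],0])*r
    p=np.array([x,y,z]); return sorted([fproj(c,p+n)[0],fproj(c,p-n)[0]])
def edges(c,row,lo,hi):
    g=cv2.cvtColor(c['img'],cv2.COLOR_BGR2GRAY)[row-2:row+3,lo:hi].mean(0); d=np.diff(g); return lo+np.argmax(d)+.5,lo+np.argmin(d)+.5
print('barrel w1 r200',edges(c1,200,280,345),'r170',edges(c1,170,280,345),'w2 r215',edges(c2,215,265,350),'w2 r195',edges(c2,195,265,350))
for y in(300,311,320,330,340,350,360):
    print(y,'bar w1',np.round(sil(c1,551,y,190,13.5),1),'w2',np.round(sil(c2,551,y,165,13.5),1),'collar rows(z+42) w1',[fproj(c1,np.array([551,y,l]))[1].round(0) for l in(113,155,273)],'w2',[fproj(c2,np.array([551,y,l]))[1].round(0) for l in(113,155)])
E
```

```text
cam [459.3  60.3 266.2]
cam [491.2 151.8 203.9]
barrel w1 r200 (np.float64(298.5), np.float64(328.5)) r170 (np.float64(298.5), np.float64(328.5)) w2 r215 (np.float64(286.5), np.float64(333.5)) w2 r195 (np.float64(286.5), np.float64(332.5))
300 bar w1 [294.4 325.6] w2 [278.5 329.2] collar rows(z+42) w1 [np.float64(111.0), np.float64(151.0), np.float64(286.0)] w2 [np.float64(119.0), np.float64(187.0)]
311 bar w1 [299.3 329.4] w2 [287.2 335. ] collar rows(z+42) w1 [np.float64(116.0), np.float64(156.0), np.float64(286.0)] w2 [np.float64(127.0), np.float64(192.0)]
320 bar w1 [303.  332.3] w2 [293.6 339.3] collar rows(z+42) w1 [np.float64(121.0), np.float64(159.0), np.float64(285.0)] w2 [np.float64(133.0), np.float64(196.0)]
330 bar w1 [306.9 335.3] w2 [300.2 343.7] collar rows(z+42) w1 [np.float64(125.0), np.float64(163.0), np.float64(285.0)] w2 [np.float64(140.0), np.float64(200.0)]
340 bar w1 [310.6 338.1] w2 [306.1 347.6] collar rows(z+42) w1 [np.float64(129.0), np.float64(166.0), np.float64(285.0)] w2 [np.float64(145.0), np.float64(204.0)]
350 bar w1 [314.1 340.8] w2 [311.5 351.2] collar rows(z+42) w1 [np.float64(133.0), np.float64(169.0), np.float64(285.0)] w2 [np.float64(151.0), np.float64(207.0)]
360 bar w1 [317.4 343.3] w2 [316.4 354.4] collar rows(z+42) w1 [np.float64(137.0), np.float64(172.0), np.float64(285.0)] w2 [np.float64(156.0), np.float64(210.0)]
```

```bash
python3 - <<'E'
from h import *
S=snap('scene','s2');T=snap('top','t2');c2=load('w2')
a=cv2.resize(S['img'][150:260,345:455],(400,400),interpolation=cv2.INTER_CUBIC)
b=cv2.resize(T['img'][160:260,170:270],(400,400),interpolation=cv2.INTER_CUBIC)
cv2.imwrite('pics/cmp2.png',np.hstack([a,b]))
P=np.array(sense()['tool_pos']); z=toolR(70,30)[:,2]
for n,p in(('tcp',P),('grasp',P-19*z),('t70',np.array([551,311,183.])),('lens',np.array([551,311,113.]))):
    print(n,'scene crop',((proj(S,p)-[345,150])*400/110).round(),'top crop',((proj(T,p)-[170,160])*4+[400,0]).round(),'w2',fproj(c2,p).round())
E
```

```text
tcp scene crop [160. 292.] top crop [595. 160.] w2 [313. 225.]
grasp scene crop [148. 274.] top crop [614. 166.] w2 [313. 237.]
t70 scene crop [146. 271.] top crop [616. 165.] w2 [311. 241.]
lens scene crop [136. 314.] top crop [636. 175.] w2 [311. 127.]
```

View pics/cmp2.png

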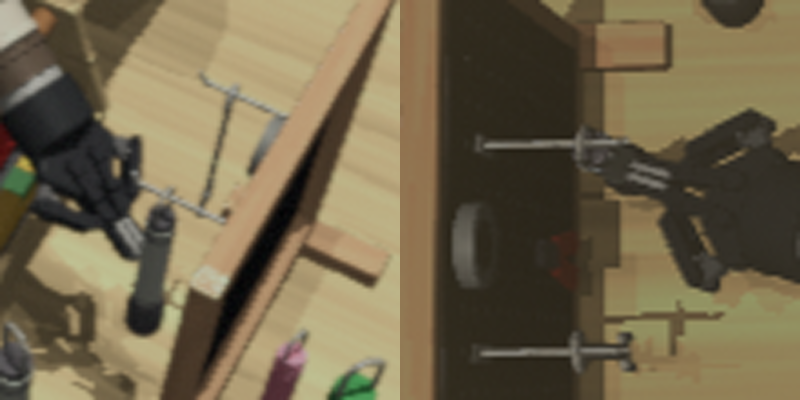

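The shut fingertips sit at scene crop (138,253) and w2 row 233, well short of the TCP projected from the reported pose (scene crop (160,292), w2 row 225). The torch itself still fits y≈311. I'll measure the real tip position.

```bash
python3 - <<'E'
from h import *
S=load('s2');T=load('t2');c2=load('w2')
P=np.array(sense()['tool_pos']); R=Ro.from_euler('xyz',sense()['orientation']).as_matrix()
def fray(c,u,v):
    V=np.array(c['view']);m=np.array([u-c['cx'],v-c['cy']]);r=np.hypot(*m);a=r/foc(c);d=np.r_[m/r*np.sin(a),np.cos(a)];return -V[:3,:3].T@V[:3,3],V[:3,:3].T@d
s=(S,345+138/3.636,150+253/3.636)
for tt in((612,165),(605,160)):
    t=(T,170+(tt[0]-400)/4,160+tt[1]/4); x=tri(s,t); print('tip tri',x.round(1),'tool frame rel TCP',(R.T@(x-P)).round(1))
# closest point of tool axis to scene/top/wrist rays
for nm,(o,d) in dict(scene=ray(*s),top=ray(*t),wrist=fray(c2,315,233)).items():
    z=R[:,2]; A=np.c_[z,-d]; k=np.linalg.lstsq(A,o-P,rcond=None); print(nm,'axis offset from TCP',k[0][0].round(1),'miss',np.sqrt(k[1]).round(1))
cv2.imwrite('pics/w2c.png',cv2.resize(c2['img'][90:340,200:440],None,fx=2.4,fy=2.4,interpolation=cv2.INTER_CUBIC))
E
```

```text
tip tri [550.4 304.9 206. ] tool frame rel TCP [-18.4  -2.4 -38.9]
tip tri [553.8 307.2 212.1] tool frame rel TCP [-25.3  -4.8 -39.1]
scene axis offset from TCP -39.3 miss [2.7]
top axis offset from TCP -9.5 miss [2.]
wrist axis offset from TCP -13.5 miss [1.2]
```

View pics/w2c.png

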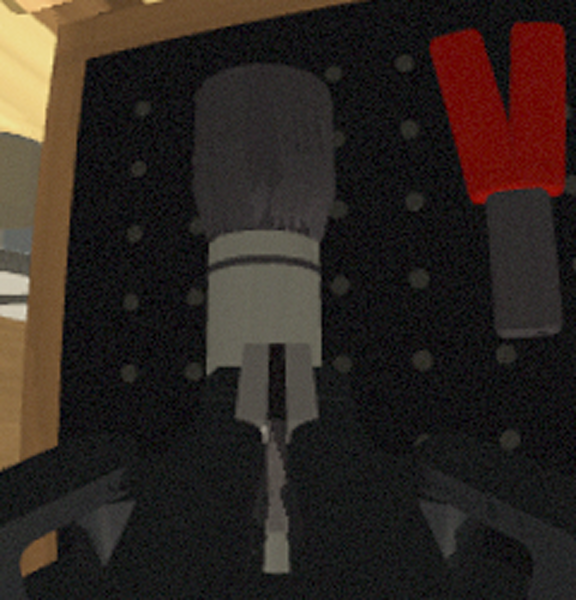

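```bash
python3 - <<'E'
from h import *
S=load('scene0');T=load('top0')
P=np.array([124.9,483.5,192.3])
yv=np.array([.25,.968,0])*42
for o in(0,13,20,40):
    p=P+[0,0,o]; print(o,'scene',proj(S,p).round(),proj(S,p+yv).round(),proj(S,p-yv).round(),'top',proj(T,p).round(),proj(T,p+yv).round(),proj(T,p-yv).round())
a=cv2.resize(S['img'][100:170,455:525],(400,400),interpolation=cv2.INTER_CUBIC)
c=capture('scene'); t=capture('top')
b=cv2.resize(t['img'][180:230,205:255],(400,400),interpolation=cv2.INTER_CUBIC)
b2=cv2.resize(c['img'][190:260,350:420],(400,400),interpolation=cv2.INTER_CUBIC)
g=lambda x:np.clip(255*(x/255.)**.55,0,255).astype('uint8')
a=a[:,:,:]; cv2.imwrite('pics/cmp3.png',cv2.resize(g(np.hstack([a,b2,b])),(798,266),interpolation=cv2.INTER_AREA))
E
```

```text
0 scene [481. 159.] [491. 165.] [471. 153.] top [158. 363.] [143. 360.] [174. 367.]
13 scene [482. 156.] [492. 163.] [472. 150.] top [157. 365.] [141. 361.] [172. 368.]
20 scene [482. 155.] [493. 161.] [472. 149.] top [156. 365.] [140. 362.] [171. 369.]
40 scene [484. 151.] [495. 158.] [474. 145.] top [153. 367.] [137. 364.] [169. 371.]
```

View pics/cmp3.png

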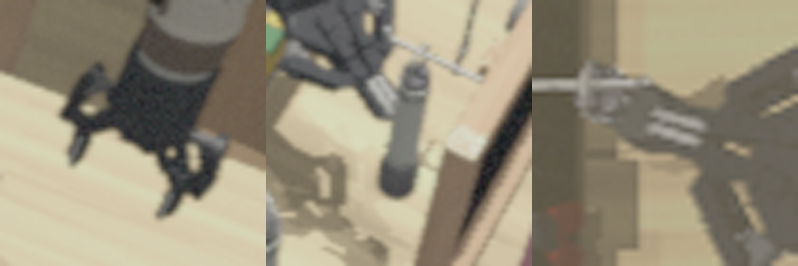

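The start picture agrees. The open tips at about (475,142) and (498,156) fit a point some 35–40 mm nearer the gripper than the reported TCP, so the real pads lie about 38 mm behind where the pose puts them. I'll open, advance that much in steps while watching the force, and close again.

```bash

python3 -m jog '{"linear":[[0,0,0],[0,0,0],[0,0,0],[0,0,0],[0,0,0]],"rot":[[0,0,0],[0,0,0],[0,0,0],[0,0,0],[0,0,0]],"gripper":[1,1,1,1,1]}'
python3 -m jog '{"linear":[[0,0,0],[0,0,0],[0,0,0],[0,0,0],[0,0,0]],"rot":[[0,0,0],[0,0,0],[0,0,0],[0,0,0],[0,0,0]],"gripper":[1,1,1,1,1]}'
python3 -m jog '{"linear":[[0,0,0.01],[0,0,0.02],[0,0,0.03],[0,0,0.04],[0,0,0.04]],"rot":[[0,0,0],[0,0,0],[0,0,0],[0,0,0],[0,0,0]],"gripper":[1,1,1,1,1]}'
python3 - <<'E'
from h import *
c=snap('wrist','w3'); s=sense(); print(s['moment'],s['contact_force'])
g=cv2.cvtColor(c['img'],cv2.COLOR_BGR2GRAY)
for r in(100,150,180,200,220,240,260): print(r,g[r-1:r+2,250:380:5].mean(0).astype(int).tolist())
E
```

```text
time: 7.4
tool_pos: [556.4, 328.8, 170.6]
orientation: [3.136, 1.047, -1.924]
contact_force: [0.1, 0.6, -0.6]
gripper_width: 60.5
grip_force: 0.0
time: 7.82
tool_pos: [556.4, 328.8, 170.6]
orientation: [3.136, 1.047, -1.924]
contact_force: [0.5, -0.3, 0.8]
gripper_width: 85.7
grip_force: 0.0
time: 8.23
tool_pos: [561.9, 345.9, 159.8]
orientation: [3.134, 1.047, -1.925]
contact_force: [-0.0, -0.3, 0.3]
gripper_width: 85.1
grip_force: 0.0
[-0.77650957  0.27181212 -0.03921254] [0.55379902 0.12413105 0.0038999 ]
100 [82, 82, 85, 81, 79, 77, 78, 72, 48, 34, 11, 17, 17, 16, 14, 13, 12, 20, 18, 15, 9, 17, 16, 20, 13, 20]
150 [14, 20, 17, 16, 18, 41, 36, 43, 45, 47, 46, 46, 48, 44, 53, 51, 43, 50, 48, 24, 16, 19, 23, 22, 13, 36]
180 [10, 15, 16, 21, 14, 21, 48, 43, 57, 59, 50, 62, 62, 58, 59, 62, 59, 61, 59, 30, 16, 15, 13, 20, 15, 44]
200 [17, 17, 8, 9, 11, 17, 22, 95, 93, 99, 96, 97, 100, 99, 104, 104, 102, 46, 14, 10, 11, 10, 18, 24, 15, 19]
220 [19, 15, 16, 16, 16, 36, 37, 94, 99, 100, 97, 102, 105, 105, 105, 107, 103, 60, 39, 43, 13, 16, 14, 16, 21, 15]
240 [15, 14, 14, 16, 20, 21, 37, 96, 100, 101, 97, 102, 106, 108, 107, 106, 104, 84, 19, 16, 19, 21, 14, 17, 17, 10]
260 [24, 20, 15, 20, 20, 30, 66, 95, 100, 98, 98, 104, 107, 106, 105, 107, 105, 103, 20, 17, 17, 22, 16, 16, 17, 12]
```

```bash

python3 -m jog '{"linear":[[0,0,0.01],[0,0,0.02],[0,0,0.03],[0,0,0.034],[0,0,0.034]],"rot":[[0,0,0],[0,0,0],[0,0,0],[0,0,0],[0,0,0]],"gripper":[1,1,1,1,1]}'
python3 -m jog '{"linear":[[0,0,0],[0,0,0],[0,0,0],[0,0,0],[0,0,0]],"rot":[[0,0,0],[0,0,0],[0,0,0],[0,0,0],[0,0,0]],"gripper":[0.6,0.5,0.4,0.3,0.2]}' 60
python3 -m jog '{"linear":[[0,0,0],[0,0,0],[0,0,0],[0,0,0],[0,0,0]],"rot":[[0,0,0],[0,0,0],[0,0,0],[0,0,0],[0,0,0]],"gripper":[0,0,0,0,0]}' 60
```

```text
time: 8.7
tool_pos: [567.1, 359.4, 151.6]
orientation: [3.135, 1.047, -1.925]
contact_force: [-0.4, 0.1, 0.0]
gripper_width: 85.4
grip_force: 0.0
time: 9.12
tool_pos: [567.4, 358.8, 152.3]
orientation: [3.136, 1.047, -1.924]
contact_force: [3.2, -1.4, 0.4]
gripper_width: 26.0
grip_force: 50.3
time: 9.53
tool_pos: [567.4, 359.0, 152.4]
orientation: [3.136, 1.048, -1.924]
contact_force: [0.2, -0.5, 1.4]
gripper_width: 25.4
grip_force: 58.6
```

Gripped: opening 25.4 mm, grip force 59 N. Next I lift about 16 mm and draw it out along the hook.

```bash
python3 - <<'E'
from h import *
P=np.array(sense()['tool_pos']);R=Ro.from_euler('xyz',sense()['orientation']).as_matrix()
plan([(P+[0,0,16.5],R)])
plan([(P+[0,-90,16.5],R)],(P+[0,0,16.5],R))
E
python3 -m jog '{"linear":[[-0.014,0,-0.008],[-0.02,0,-0.012],[-0.028,0,-0.0165],[-0.028,0,-0.0165],[-0.028,0,-0.0165]],"rot":[[0,0,0],[0,0,0],[0,0,0],[0,0,0],[0,0,0]],"gripper":[0,0,0,0,0]}' 60
```

```text
[-0.029, 0.0, -0.016] [0.0, 0.0, 0.0] -> [568. 359. 169.]
[0.084, -0.061, -0.147] [0.0, 0.0, 0.0] -> [567. 269. 169.]
time: 9.95
tool_pos: [567.5, 358.7, 168.8]
orientation: [3.137, 1.047, -1.923]
contact_force: [0.2, 0.3, -1.8]
gripper_width: 25.5
grip_force: 58.7
```

```bash

python3 -m jog '{"linear":[[0.014,-0.01,-0.024],[0.028,-0.02,-0.049],[0.042,-0.03,-0.0735],[0.042,-0.03,-0.0735]],"rot":[[0,0,0],[0,0,0],[0,0,0],[0,0,0]],"gripper":[0,0,0,0]}' 60
python3 -m jog '{"linear":[[0.014,-0.01,-0.024],[0.028,-0.02,-0.049],[0.042,-0.031,-0.0735],[0.042,-0.031,-0.0735]],"rot":[[0,0,0],[0,0,0],[0,0,0],[0,0,0]],"gripper":[0,0,0,0]}' 60
python3 - <<'E'
from h import *
c=snap('scene','s3');w=snap('wrist','w4')
s=sense();print(s['q'],s['contact_force'],s['moment'])
P=np.array(s['tool_pos']);R=Ro.from_euler('xyz',s['orientation']).as_matrix()
plan([(P+[0,0,150],R)])
g=cv2.cvtColor(w['img'],cv2.COLOR_BGR2GRAY)
for r in(60,100,140,180,200,240): print(r,g[r-1:r+2,250:380:5].mean(0).astype(int).tolist())
E
```

```text
time: 10.28
tool_pos: [567.4, 311.9, 167.9]
orientation: [3.133, 1.046, -1.929]
contact_force: [1.1, 0.2, -2.1]
gripper_width: 25.4
grip_force: 59.0
time: 10.62
tool_pos: [567.8, 267.2, 168.3]
orientation: [3.135, 1.046, -1.928]
contact_force: [0.8, -0.7, -1.9]
gripper_width: 25.2
grip_force: 59.0
[-0.020436    0.30334657 -0.52666176  0.23307149  0.96166691 -0.97122251] [-0.52731595 -0.29519677 -1.5009047 ] [-1.04067538  0.44043131  0.00416607]
[-0.26, 0.001, -0.15] [0.0, 0.0, 0.0] -> [567. 269. 319.]
60 [212, 210, 213, 215, 215, 214, 216, 216, 213, 212, 211, 208, 210, 179, 129, 204, 211, 213, 208, 205, 184, 198, 179, 193, 196, 194]
100 [192, 200, 198, 98, 84, 86, 109, 121, 116, 120, 109, 92, 83, 83, 83, 85, 77, 80, 78, 75, 78, 113, 143, 179, 184, 188]
140 [206, 215, 90, 86, 83, 15, 29, 42, 40, 44, 44, 44, 46, 48, 46, 45, 42, 40, 42, 42, 40, 14, 17, 14, 12, 17]
180 [146, 205, 89, 88, 76, 17, 40, 38, 40, 46, 51, 51, 57, 55, 57, 56, 55, 42, 42, 41, 43, 18, 15, 20, 20, 17]
200 [82, 184, 84, 89, 49, 6, 11, 32, 47, 38, 48, 48, 49, 73, 55, 58, 67, 44, 41, 40, 17, 17, 17, 17, 27, 11]
240 [111, 88, 86, 90, 12, 76, 77, 33, 96, 99, 100, 101, 103, 104, 104, 103, 106, 104, 94, 73, 76, 75, 17, 21, 19, 19]
```

```bash

python3 -m jog '{"linear":[[-0.04,0,-0.023],[-0.1,0,-0.058],[-0.16,0,-0.092],[-0.225,0.001,-0.13],[-0.225,0.001,-0.13]],"rot":[[0,0,0],[0,0,0],[0,0,0],[0,0,0],[0,0,0]],"gripper":[0,0,0,0,0]}' 60
python3 -m jog '{"linear":[[0,0,0],[0,0,0]],"rot":[[0,0,0],[0,0,0]],"gripper":[0,0]}' 60
python3 - <<'E'
from h import *
s=sense();print(s['q'],s['orientation'])
P=np.array(s['tool_pos']);R=Ro.from_euler('xyz',s['orientation']).as_matrix()
off=np.array([16.4,48,0]); t0=P-off; R0=R
def pose(xy,dh,z):
    Q=Ro.from_euler('z',dh,degrees=True); return (np.r_[xy,0]+Q.apply(off)*[1,1,0]+[0,0,z],Q.as_matrix()@R0)
print(t0)
plan([pose((565,90),-13,300),pose((573,-20),-27,300),pose((573,-104),-40,300)],(P,R))
E
```

```text
time: 11.13
tool_pos: [570.0, 270.5, 309.1]
orientation: [-3.117, 1.055, -1.895]
contact_force: [1.0, 0.2, -0.4]
gripper_width: 25.8
grip_force: 59.1
time: 11.3
tool_pos: [566.2, 269.5, 297.9]
orientation: [3.135, 1.046, -1.924]
contact_force: [-0.0, 0.1, -1.9]
gripper_width: 25.5
grip_force: 59.1
[-0.01890914  0.13262242 -0.34285775  0.58887696  0.96125978 -0.97194166] [ 3.1345774   1.04645879 -1.92437103]
[549.79585474 221.50696154 297.8875035 ]
[0.116, -0.141, -0.209] [0.063, -0.0, 0.036] -> [592. 133. 300.]
[0.089, -0.158, -0.155] [0.067, -0.0, 0.039] -> [609.  15. 300.]
[0.058, -0.145, -0.101] [0.062, -0.001, 0.036] -> [616. -78. 300.]
```

```bash

python3 -m jog '{"linear":[[0.02,-0.024,-0.035],[0.05,-0.06,-0.09],[0.08,-0.098,-0.145],[0.116,-0.141,-0.209],[0.116,-0.141,-0.209]],"rot":[[0.01,0,0.006],[0.028,0,0.016],[0.045,0,0.025],[0.063,0,0.036],[0.063,0,0.036]],"gripper":[0,0,0,0,0]}' 60
python3 -m jog '{"linear":[[0.03,-0.053,-0.052],[0.06,-0.105,-0.103],[0.089,-0.158,-0.155],[0.089,-0.158,-0.155],[0.089,-0.158,-0.155]],"rot":[[0.022,0,0.013],[0.045,0,0.026],[0.067,0,0.039],[0.067,0,0.039],[0.067,0,0.039]],"gripper":[0,0,0,0,0]}' 60
python3 -m jog '{"linear":[[0.02,-0.05,-0.034],[0.04,-0.1,-0.067],[0.058,-0.145,-0.101],[0.058,-0.145,-0.101],[0.058,-0.145,-0.101]],"rot":[[0.02,0,0.012],[0.04,0,0.024],[0.062,-0.001,0.036],[0.062,-0.001,0.036],[0.062,-0.001,0.036]],"gripper":[0,0,0,0,0]}' 60
python3 - <<'E'
from h import *
s=sense();print(s['q'],s['orientation'])
S=snap('scene','s5');T=snap('top','t5');W=snap('wrist','w5')
# Bore in the initial pictures: brightness profile of patches
for n,c in(('scene0',load('scene0')),('top0',load('top0'))):
    u,v=proj(c,np.array([573,-104,78.])).round().astype(int); print(n,u,v)
    print(cv2.cvtColor(c['img'],cv2.COLOR_BGR2GRAY)[v-9:v+10,u-9:u+10])
p=np.array([573,-104,260.]); print('expected lens px',proj(S,p),proj(T,p),fproj(W,p),'bore in wrist',fproj(W,np.array([573,-104,78.])))
E
```

```text
time: 11.72
tool_pos: [592.4, 128.2, 297.3]
orientation: [3.131, 1.043, -2.164]
contact_force: [-0.4, -0.9, -1.5]
gripper_width: 25.9
grip_force: 59.4
time: 12.13
tool_pos: [609.1, 13.8, 298.0]
orientation: [3.128, 1.044, -2.404]
contact_force: [0.1, 1.0, -2.2]
gripper_width: 25.5
grip_force: 59.6
time: 12.55
tool_pos: [616.1, -77.0, 298.9]
orientation: [3.129, 1.047, -2.625]
contact_force: [-0.8, 0.1, -2.0]
gripper_width: 25.4
grip_force: 59.6
[-0.56122915  0.03614968 -0.47573819  0.38537654  0.87708944 -0.75978558] [ 3.12942877  1.04742781 -2.62456678]
scene0 276 196
[[166 168 171 172 174 174 174 174 175 175 177 179 180 181 182 181 181 179
  177]
 [162 164 166 168 171 172 174 174 174 174 174 176 178 180 181 181 181 181
  180]
 [170 167 163 163 166 169 171 172 175 176 176 175 178 179 178 181 181 181
  182]
 [171 171 169 166 164 165 165 169 182 185 183 181 169 151 169 179 178 181
  180]
 [171 171 171 168 167 179 178 164 161 159 160 167 160 148 167 181 177 176
  179]
 [169 173 184 188 182 173 157 123  90  85  85  91 110 148 178 187 181 176
  176]
 [175 186 190 186 162 118  86  69  56 
[... 2011 characters left out ...]
116 126 145 149 150 150 149 150 149 150 150 148 127  83  62 119
  145]
 [150 150 148  99 110 143 150 149 150 150 150 149 150 147 123  81 103 130
  146]
 [149 149 150 116  97 116 143 149 150 150 149 150 149 145  97  94 124 145
  150]
 [113 143 150 149 115  89 124 136 145 149 149 149 106  85 133 141 146 150
  150]
 [119 101 120 144 149 131  84  99 121 129 136 127 138 128 106 137 150 150
  150]
 [117  98 114 110 138 150 150 132 115  92  89  97  98 137 150 150 150 147
  149]
 [111  90  79 124 108 118 143 149 150 150 150 150 150 150 150 150 150 149
  132]]
expected lens px [272.56704975 162.97114865] [376.50402182 185.12894878] [308.57362092 128.75556509] bore in wrist [309.90170254 -53.85720331]
```

```bash
python3 - <<'E'
from h import *
S=load('scene0');T=load('top0')
print(tri((S,276.3,196.4),(T,369.65,194.15)), atz(S,276.3,196.4,78),atz(T,369.65,194.15,78))
s=sense();P=np.array(s['tool_pos']);R=Ro.from_euler('xyz',s['orientation']).as_matrix()
R0=toolR(70,30); o=Ro.from_euler('z',(s['orientation'][2]+1.924)).apply([16.4,48,0]); print('torch est',P-o)
plan([(P+[0,0,-139],R)])
E
```

```text
[ 571.64131493 -105.84516693   74.07389788] [ 573.69315514 -103.11546465   78.        ] [ 571.57654219 -106.16770265   78.        ]
torch est [ 573.33341978 -102.91640547  299.76288573]
[0.241, -0.001, 0.139] [0.0, 0.0, 0.0] -> [617. -76. 161.]
```

```bash

python3 -m jog '{"linear":[[0.05,0,0.029],[0.11,0,0.064],[0.17,-0.001,0.098],[0.22,-0.001,0.127],[0.241,-0.001,0.139]],"rot":[[0,0,0],[0,0,0],[0,0,0],[0,0,0],[0,0,0]],"gripper":[0,0,0,0,0]}' 60
python3 -m jog '{"linear":[[0,0,0],[0,0,0],[0,0,0]],"rot":[[0,0,0],[0,0,0],[0,0,0]],"gripper":[0,0,0]}' 60
python3 - <<'E'
from h import *
s=sense();print(s['orientation'],s['contact_force'])
P=np.array(s['tool_pos']); o=Ro.from_euler('z',(s['orientation'][2]+1.924)).apply([16.4,48,39.5]); L=P-o; print('lens est',L)
S=snap('scene','s6');T=snap('top','t6');W=snap('wrist','w6')
B=np.array([572.3,-105,78])
g=lambda x:np.clip(255*(x/255.)**.7,0,255).astype('uint8')
a=g(cv2.resize(S['img'][155:217,245:307],(400,400),interpolation=cv2.INTER_CUBIC))
w=g(cv2.resize(W['img'][0:300,160:460],(400,400),interpolation=cv2.INTER_CUBIC))
print('scene crop lens,+70,bore',[((proj(S,p)-[245,155])*400/62).round() for p in(L,L+[0,0,151],B)])
print('wrist crop',[((fproj(W,p)-[160,0])*400/300+[400,0]).round() for p in(L,L+[0,0,42],B)])
print('wrist bore rim',[((fproj(W,B+[22*np.cos(t),22*np.sin(t),0])-[160,0])*4/3+[400,0]).round() for t in np.arange(8)*np.pi/4])
cv2.imwrite('pics/f1.png',np.hstack([a,w]))
E
```

```text
time: 13.12
tool_pos: [614.8, -75.6, 156.1]
orientation: [3.121, 1.044, -2.632]
contact_force: [-0.9, -0.2, -2.2]
gripper_width: 25.6
grip_force: 59.5
time: 13.37
tool_pos: [618.1, -78.1, 162.9]
orientation: [3.139, 1.05, -2.616]
contact_force: [0.4, -0.3, -0.7]
gripper_width: 25.8
grip_force: 59.5
[ 3.13931218  1.04996293 -2.61631492] [ 0.37276895 -0.34318614 -0.74026419]
lens est [ 574.8133233  -104.60843599  123.41406973]
scene crop lens,+70,bore [array([193., 218.]), array([173.,  34.]), array([201., 264.])]
wrist crop [array([602., 171.]), array([601., 280.]), array([604.,  76.])]
wrist bore rim [array([581., 102.]), array([617., 105.]), array([647.,  92.]), array([656.,  68.]), array([633.,  45.]), array([589.,  41.]), array([557.,  59.]), array([556.,  85.])]
```

View pics/f1.png

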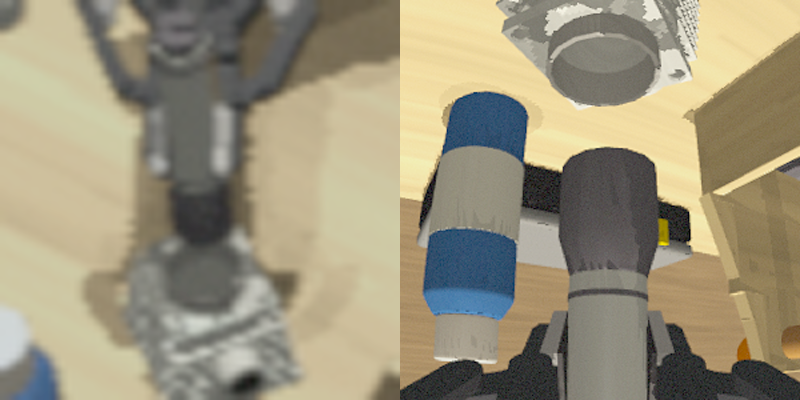

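The scene crop (left) shows the torch plumb with its head right above the bore. In the wrist crop (right), the bore mouth centre is at about (604,72), close to the predicted (604,76). The lens end is centred at x≈608 with its top edge at 148, and the head is clear of the cylinder. I'll fit the lens position from these outlines.

```bash
python3 - <<'E'
from h import *
from scipy.optimize import least_squares
S=load('s6');W=load('w6'); th=np.arange(0,2*np.pi,.1)
ring=lambda L:[L+18*np.array([np.cos(t),np.sin(t),0]) for t in th]
def res(L,which):
    w=np.array([(fproj(W,p)-[160,0])*4/3+[400,0] for p in ring(L)]); s=np.array([(proj(S,p)-[245,155])*400/62 for p in ring(L)])
    a=np.array([w[:,1].min()-148,w[:,0].min()-561,w[:,0].max()-657])/1.33; b=np.array([s[:,0].min()-172,s[:,0].max()-231,s[:,1].max()-243])/6.45
    return np.r_[a,b*2] if which=='both' else a if which=='w' else b
L0=np.array([574.8,-104.6,123.4]); print('pred res',res(L0,'both').round(1))
for k in('both','w'):
    f=least_squares(res,L0,args=(k,)); print(k,f.x.round(1),f.fun.round(1))
B=np.array([572.3,-105,78]); 
# bore in the wrist view: extents 550..657 outer rim, bottom 106 (outer r 24.5)
def rb(xy):
    w=np.array([(fproj(W,np.r_[xy,78]+24.5*np.array([np.cos(t),np.sin(t),0]))-[160,0])*4/3+[400,0] for t in th]); return np.array([w[:,0].min()-548,w[:,0].max()-659,w[:,1].max()-107])
f=least_squares(rb,B[:2]); print('bore by wrist',f.x.round(1),f.fun.round(1))
E
```

```text
pred res [-1.  -5.4 -5.7 -3.5 -1.7  0.1]
both [ 573.3 -102.1  123.9] [-0.1  0.4  0.2 -1.9 -0.  -0.1]
w [ 573.1 -102.4  124.1] [-0. -0. -0.]
bore by wrist [ 571.9 -105.6] [-2.7  2.7  1.2]
```

```bash
python3 - <<'E'
from h import *
s=sense();P=np.array(s['tool_pos']);R=Ro.from_euler('xyz',s['orientation']).as_matrix()
print(P); plan([(P+[-1.1,-3.2,-24],R)])
E
```

```text
[618.06317661 -78.6459788  163.56458679]
[0.044, -0.004, 0.019] [0.0, 0.0, 0.0] -> [617. -82. 140.]
```

```bash

python3 -m jog '{"linear":[[0.01,-0.004,0.004],[0.02,-0.004,0.009],[0.03,-0.004,0.013],[0.038,-0.004,0.017],[0.043,-0.004,0.019]],"rot":[[0,0,0],[0,0,0],[0,0,0],[0,0,0],[0,0,0]],"gripper":[0,0,0,0,0]}' 60
python3 -m jog '{"linear":[[0,0,0],[0,0,0],[0,0,0],[0,0,0],[0,0,0]],"rot":[[0,0,0],[0,0,0],[0,0,0],[0,0,0],[0,0,0]],"gripper":[0,0,0,0,0]}' 60
python3 -m jog '{"linear":[[0,0,0],[0,0,0],[0,0,0],[0,0,0],[0,0,0]],"rot":[[0,0,0],[0,0,0],[0,0,0],[0,0,0],[0,0,0]],"gripper":[0,0,0,0,0]}' 60
python3 - <<'E'
from h import *
W=snap('wrist','w7'); s=sense(); print(s['joint_vel'],s['contact_force'],s['orientation'])
g=cv2.cvtColor(W['img'],cv2.COLOR_BGR2GRAY); print(g[40:150:3,300:325].mean(1).astype(int).tolist())
for r in(140,160): print(r,g[r-1:r+2,265:370:4].mean(0).astype(int).tolist())
L=np.array([572.1,-105.4,100]); r=np.array([fproj(W,L+18*np.array([np.cos(t),np.sin(t),0])) for t in np.arange(0,6.3,.1)]); print('pred lens ring',r.min(0),r.max(0))
b=np.array([fproj(W,L+[24.5*np.cos(t),24.5*np.sin(t),-22]) for t in np.arange(0,6.3,.1)]); print('pred mouth ring',b.min(0),b.max(0))
E
```

```text
time: 13.93
tool_pos: [615.3, -81.1, 136.8]
orientation: [3.132, 1.048, -2.624]
contact_force: [-0.5, -0.0, -2.1]
gripper_width: 25.8
grip_force: 59.5
time: 14.35
tool_pos: [616.0, -81.3, 138.4]
orientation: [3.136, 1.049, -2.62]
contact_force: [-0.8, 0.4, -1.8]
gripper_width: 25.4
grip_force: 59.5
time: 14.77
tool_pos: [615.8, -81.2, 138.1]
orientation: [3.135, 1.049, -2.621]
contact_force: [0.4, 0.5, -0.9]
gripper_width: 25.7
grip_force: 59.5
[-6.65043367e-05 -6.79407329e-05 -1.92533303e-04 -9.84433949e-04
  2.25172223e-04 -2.67414525e-03] [ 0.58659221  0.18061079 -1.9234327 ] [ 3.13535268  1.04849737 -2.6212526 ]
[179, 188, 194, 81, 82, 83, 82, 82, 81, 171, 104, 98, 97, 98, 99, 99, 94, 83, 82, 82, 83, 83, 84, 84, 42, 44, 44, 44, 45, 47, 45, 45, 45, 46, 46, 46, 47]
140 [217, 216, 214, 213, 103, 41, 43, 41, 46, 39, 44, 46, 49, 46, 46, 51, 49, 41, 43, 40, 41, 35, 191, 217, 216, 210, 209]
160 [18, 14, 21, 22, 40, 43, 42, 45, 47, 48, 51, 51, 51, 49, 50, 52, 52, 52, 41, 41, 42, 41, 129, 215, 214, 212, 211]
pred lens ring [278.41552117 114.56261059] [350.2276728  147.20337347]
pred mouth ring [268.08574273  67.7788014 ] [360.32166109 118.62580675]
```

The lens and mouth rings lie within about 3 px of prediction, and everything is at rest. I'm handing in.

```bash
python3 -c "
from rig import *
print(job_done())"
```

```text
the job is handed in; nothing more can be done
None
```

The job is handed in at about 15 s of the 48 s allowed: the gripper is holding the lit torch plumb and at rest, its lens about 2 cm above the bore mouth and centred to within about 2 mm by my camera measurements; the system gave no verdict.

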